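# Lock the smoke filter's access panel

### The job

The sprung access panel on top of the smoke filter box stands ajar. Set the fingertips in the slot of its round quarter-turn fastener, press the panel down shut, and while holding it down turn the fastener a quarter turn clockwise (seen from above) as far as its stop, so that it locks; then take the hand away, leaving the panel locked shut. Only press and turn: do not pull the panel up, and leave the mug, glue stick and sanding block where they are.

Things in the scene. Friction and masses are not known exactly. Their poses are not given: they have to be found in the camera images.
- smoke_filter: grey sheet-metal box, 220 (its x) x 200 (its y) x 60 mm high, fixed to the table; it carries the panel and the fastener. Origin at the centre of its underside; its own x points from the front side to the hinge side, z up. The hinge line of the panel runs along its y at x = +107 mm, 60 mm above the table
- panel (a joint): angle of the 5 mm thick top panel on its hinge, rad: 0 is shut, it grows as the panel's front edge rises. A spring lifts it to about 0.2 whenever it is not locked; pressed down at the fastener it takes 3 to 5 N to bring it to its rigid stop at 0
- cam (a joint): fastener angle, rad: 0 unlocked (slot parallel to the panel's front edge), growing clockwise seen from above to a rigid stop at 1.571 (slot points at the small dark mark at the front edge). About 0.1 N m turns it; it stays where left. Over the last third its hidden tongue hooks under a keeper if the panel is held shut; turned with the panel up, the tongue blocks the panel until turned back
- slot (a point): centre of the slot's floor, on the axis of the fastener, a 96 mm disc with aluminium lobes on a dark floor, in the panel's front half, 150 mm from the hinge line. The straight slot crosses the whole disc along this point's y; 34 mm wide (along x), 12 mm deep, open above and at both ends, between two D-shaped lobes. z: disc axis, up. 70 mm above the table with the panel shut, about 98 mm with it up
- mug: dotted white mug, 91 mm tall, loose, to the right of the box; origin at the centre of its underside
- glue: glue stick, 96 mm long, 26 mm thick, lying loose in front of the box; origin at the centre of its underside
- block: cork sanding block, 52 x 72 x 27 mm, loose, to the left of the box; origin at the centre of its underside

How it is judged:
By the outcome, as a careful person would: the job done as asked, in the order asked, and still so for the second after the job is handed in, with the robot touching nothing.
It also fails if it takes over 32 s, if anything falls off the work surface, if the arm or the gripper's body presses on something with over 40 N, if the wrist force passes 120 N, or if a joint passes its speed limit or range.

### The arm

A 6-joint arm with a two-finger parallel gripper is mounted at the origin on a cart in front of the work surface, level with it; the furniture and walls round the work are solid. World frame = base frame: x ahead of the robot, y to its left, z up, the work surface at z = 0. Lengths are in m, angles in rad, forces in N, time in s.
With the tool pointing down it reaches from about 0.325 to 0.9 m from the base axis. Payload 6.1 kg.
Tool frame: the origin (TCP) lies midway between the tips of the shut fingers; the grasp point (between the pads) lies 19 mm behind it; z points along the fingers, y is the line along which they close (so a half turn about z gives the same grasp; the last joint's range is limited). The gripper opens to 87 mm and grips with 3 to 60 N. Pads are 19 mm wide; open, the fingers measure 117 mm over their backs; the gripper's body (75 mm by 190 mm) begins 51 mm behind the grasp point.
Start: joints at [1.118, 0.22, 1.526, -0, 1.395, -0.126], TCP at [0.201, 0.592, 0.223] pointing down, gripper open.
Joint ranges: [-2.98, 2.98], [-0.91, 2.08], [0.09, 2.57], [-1.24, 4.39], [0.2, 2.65], [-2.68, 2.68]. Speed limits (rad/s): [2.57, 2.57, 3.01, 3.14, 3.14, 3.14].

### API

Orientations are given as a unit quaternion [w, x, y, z].
In Python, from plant import env gives the robot as it stands.
- The arm moves only by the shell command python3 -m inch 'ROWS'. ROWS is JSON, a list of rows, each a list of 3 entries, a list of its own where there are three numbers: the shift along the tool's x, y, z in cm, then the turn, a rotation vector about the tool's x, y, z in rad, then the gripper's target within -1 to 1 (fully open at 1, half-way at 0, shut at -1). A call has 1 to 10 rows; each row is the pose to reach, as a shift and turn from the pose commanded when the call began, along the tool's axes at that moment; what a row does not reach only later rows make up. A row lasts 1/12 s, in which the tool goes at most 41.7 mm and 7.16 degrees, less where a joint would pass 70% of its speed; a pose out of reach is approached as far as the arm can. A call with a gripper value outside its range is refused whole. The fingers move at their own pace and stop on an object; the grip force is fixed at half the most. Time passes only in rows, so rows that repeat a pose let the fingers close. It gives the time, the measured TCP pose, the force, the opening and the grip force at its end, in the units of the state.
- env.get_obs(): the state, without advancing time (a new reading comes with each control period).
- env.capture(name): name is "scene" or "side" or "wrist"; returns a dict with "img" (384x512x3 uint8, blue, green, red), "depth" (384x512 float32, m along the optical axis (not along the pixel's ray), 0 where there is no reading), "intrinsics" (3x3 intrinsics, pixels), "origin" and "rotation" of the camera in the world; the wrist camera has in their place "mount" (4x4, takes a point from camera to tool coordinates, whose origin is the TCP and whose axes are the flange's). Camera axes: x right, y down, z forward; pixel columns grow to the right and rows downward; lengths in m; the calibration is good to about 2 mm. A picture is of the moment at which its call begins: read the wrist's pose just before it.
- env.finish_job(): hands the job in; it is judged then, once.
The state is a dict: "time_s": time; "joints": joint angles; "joint_vel": joint speeds; "tau": joint torques, N m; "ee_pos": TCP position; "orientation": TCP orientation; "wrist_force": force on the tool from outside, world axes, zero at the start; "moment": the same for the moment, N m; "width": finger opening in m; "grip_force": force on a finger pad.
Only numpy, scipy, OpenCV 4.12 (cv2) and the standard library are available. Lean on these libraries where they do the work, as an engineer would, in place of code of your own. Each camera call takes 0.05 s, during which the arm holds its last target. There are 200 camera calls.

## Working session

There is one attempt and no reset: what is moved stays moved. The work goes in short steps, Python scripts to look and compute and a shell command to move; the robot and the scene stay as the last step left them, time stands still between calls to the robot, and variables do not carry over. Pictures are saved under pics/ and viewed, at most 10 in all, crops included, and the job is handed in when it is done.

```bash
mkdir -p pics; ls
cat > h.py <<'E'
import numpy as np,cv2
from plant import env
from scipy.spatial.transform import Rotation as R
def Rq(q): return R.from_quat([q[1],q[2],q[3],q[0]])
def cap(n):
    o=env.get_obs(); c=env.capture(n)
    if n=="wrist":
        T=np.eye(4);T[:3,:3]=Rq(o["orientation"]).as_matrix();T[:3,3]=o["ee_pos"]
        M=T@np.array(c["mount"]);c["origin"]=M[:3,3];c["rotation"]=M[:3,:3]
    c["origin"]=np.array(c["origin"]);c["rotation"]=np.array(c["rotation"]);return c
def cloud(c):
    d=c["depth"];v,u=np.mgrid[:d.shape[0],:d.shape[1]];K=np.array(c["intrinsics"])
    p=np.stack([(u-K[0,2])/K[0,0]*d,(v-K[1,2])/K[1,1]*d,d],-1)
    return p@c["rotation"].T+c["origin"]
E
python3 - <<'E'
from h import *
o=env.get_obs();print({k:np.round(v,3).tolist() for k,v in o.items()})
a=cap("scene");b=cap("side")
for n,c in(("scene",a),("side",b)):
    cv2.imwrite(f"pics/{n}0.png",c["img"]);print(n,c["origin"].round(3));np.savez(f"{n}0.npz",**c)
E
```

```text
pics
{'time_s': 0.0, 'joints': [1.118, 0.221, 1.528, -0.0, 1.395, -0.126], 'joint_vel': [-0.001, -0.001, 0.001, 0.0, -0.001, 0.001], 'tau': [0.002, -49.461, -38.738, 0.07, 0.057, -0.0], 'ee_pos': [0.2, 0.591, 0.221], 'orientation': [-0.0, 0.163, 0.987, -0.001], 'wrist_force': [-0.131, -0.567, 0.104], 'moment': [0.035, -0.027, -0.061], 'grip_force': 0.0, 'width': 0.087}
scene [ 0.237 -0.438  0.712]
side [0.456 0.952 0.95 ]
```

View pics/scene0.png

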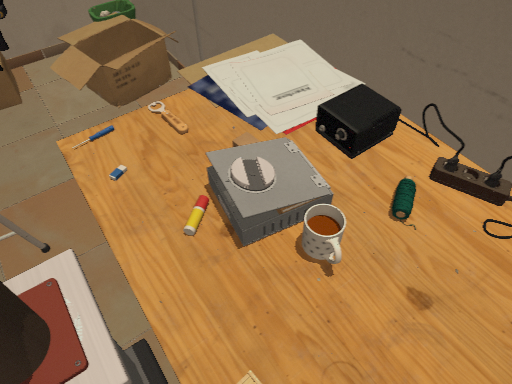

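View pics/side0.png

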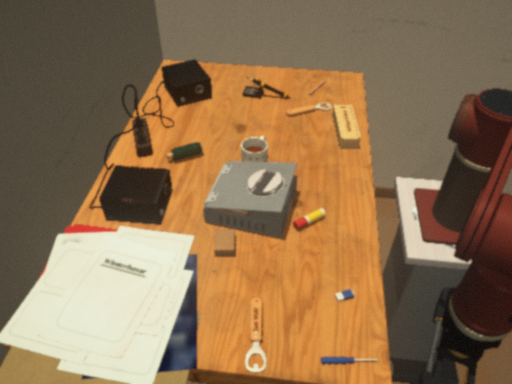

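The scene view shows the panel ajar, with the disc at about (253,173), the glue at (197,215) and the mug at (323,233). The side view has the disc at about (265,182) and the cork block at (226,243).

Run:
```python
from h import *
for n,(u,v),box in(("scene",(253,173),(195,130,335,245)),("side",(265,182),(200,155,302,238))):
    c=dict(np.load(f"{n}0.npz"));P=cloud(c);im=c["img"].astype(int)
    x0,y0,x1,y1=box;m=np.zeros(P.shape[:2],bool);m[y0:y1,x0:x1]=True
    sat=im.max(2)-im.min(2);top=m&(sat<25)&(P[...,2]>.052)&(P[...,2]<.14)
    print(n,"P at disc",P[v,u].round(3),"table z?",P[300,300].round(3))
    r=cv2.minAreaRect(P[top][:,:2].astype(np.float32));print(" rect",r)
    g=im.mean(2);w=m&(g>150)&(sat<25)&(np.hypot(*(np.mgrid[:384,:512]-np.array([v,u])[:,None,None]))<32)
    k,l,s,ce=cv2.connectedComponentsWithStats(w.astype(np.uint8))
    for i in range(1,k):
        if s[i,4]>40:
            q=P[l==i];print(" lobe",s[i],q.mean(0).round(4),np.median(q[:,2]).round(4), cv2.minAreaRect(q[:,:2].astype(np.float32)))
    q=P[top&~w];A=np.c_[q[:,:2],np.ones(len(q))]
    for _ in range(5):
        co=np.linalg.lstsq(A,q[:,2],rcond=None)[0];e=abs(A@co-q[:,2]);k=e<.004;q=q[k];A=A[k]
    print(" plane",co.round(4),"tilt",np.hypot(*co[:2]).round(3),"hinge dir yaw",np.arctan2(-co[1],-co[0]).round(3))
    r=cv2.minAreaRect(q[:,:2].astype(np.float32));print(" panel rect",r)
    cv2.imwrite(f"pics/m_{n}.png",(w*255).astype(np.uint8))
```

```text
Traceback (most recent call last):
  File "h.py", line 14, in cloud
    return p@c["rotation"].T+c["origin"]
           ~^~~~~~~~~~~~~~~~
ValueError: matmul: Input operand 1 has a mismatch in its core dimension 0, with gufunc signature (n?,k),(k,m?)->(n?,m?) (size 4 is different from 3)
```

```bash
sed -i 's/;return c$/\n    if c["rotation"].shape==(4,): c["rotation"]=Rq(c["rotation"]).as_matrix()\n    return c/' h.py
cat > m.py <<'E'
from h import *
for n,(u,v),box in(("scene",(253,173),(195,130,335,245)),("side",(265,182),(200,155,302,238))):
    c=dict(np.load(f"{n}0.npz"));c["rotation"]=Rq(c["rotation"]).as_matrix();P=cloud(c);im=c["img"].astype(int)
    x0,y0,x1,y1=box;m=np.zeros(P.shape[:2],bool);m[y0:y1,x0:x1]=True
    sat=im.max(2)-im.min(2);top=m&(sat<25)&(P[...,2]>.052)&(P[...,2]<.14)
    print(n,"P at disc",P[v,u].round(3),"table z?",P[300,300].round(3))
    r=cv2.minAreaRect(P[top][:,:2].astype(np.float32));print(" rect",r)
    g=im.mean(2);w=m&(g>150)&(sat<25)&(np.hypot(*(np.mgrid[:384,:512]-np.array([v,u])[:,None,None]))<32)
    k,l,s,ce=cv2.connectedComponentsWithStats(w.astype(np.uint8))
    for i in range(1,k):
        if s[i,4]>40:
            q=P[l==i];print(" lobe",s[i],q.mean(0).round(4),np.median(q[:,2]).round(4), cv2.minAreaRect(q[:,:2].astype(np.float32)))
    q=P[top&~w];A=np.c_[q[:,:2],np.ones(len(q))]
    for _ in range(5):
        co=np.linalg.lstsq(A,q[:,2],rcond=None)[0];e=abs(A@co-q[:,2]);k=e<.004;q=q[k];A=A[k]
    print(" plane",co.round(4),"tilt",np.hypot(*co[:2]).round(3),"hinge dir yaw",np.arctan2(-co[1],-co[0]).round(3))
    r=cv2.minAreaRect(q[:,:2].astype(np.float32));print(" panel rect",r)
E
python3 m.py
```

```text
scene P at disc [0.541 0.032 0.098] table z? [ 0.476 -0.219 -0.   ]
 rect ((0.5669893026351929, -0.025935068726539612), (0.3044700622558594, 0.22131800651550293), 81.23007202148438)
 plane [-0.1854  0.0321  0.1912] tilt 0.188 hinge dir yaw -0.171
 panel rect ((0.5735759139060974, -0.0009220987558364868), (0.2583078444004059, 0.21173232793807983), 83.74638366699219)
side P at disc [0.541 0.028 0.1  ] table z? [0.422 0.327 0.002]
 rect ((0.5759428143501282, 0.031072407960891724), (0.20246589183807373, 0.21338587999343872), 81.47212982177734)
 plane [-0.1693  0.0082  0.1862] tilt 0.169 hinge dir yaw -0.048
 panel rect ((0.5958373546600342, 0.033828750252723694), (0.21167290210723877, 0.15549030900001526), 70.75077056884766)
```

```bash
python3 -m inch '[[[-25,-21,0],[0,0,-0.17],0.5],[[-25,-21,0],[0,0,-0.17],0.5],[[-25,-21,0],[0,0,-0.17],0.5],[[-25,-21,0],[0,0,-0.17],0.5],[[-25,-21,0],[0,0,-0.17],0.5],[[-25,-21,0],[0,0,-0.17],0.5],[[-25,-21,0],[0,0,-0.17],0.5],[[-25,-21,0],[0,0,-0.17],0.5],[[-25,-21,0],[0,0,-0.17],0.5],[[-25,-21,0],[0,0,-0.17],0.5]]'
python3 - <<'E'
from h import *
o=env.get_obs();D=np.array([.541,.03,.22])-o["ee_pos"];print(Rq(o["orientation"]).inv().apply(D)*100, Rq(o["orientation"]).as_matrix().round(3))
E
```

```text
time_s: 0.93
ee_pos: [0.3707, 0.3114, 0.2223]
orientation: [-0.0, 0.08, 0.997, -0.0]
wrist_force: [-0.7, 0.4, 0.3]
width: 0.0651
grip_force: 0.0
[-21.31966432 -25.04183513   0.22557328] [[-0.987  0.16  -0.   ]
 [ 0.16   0.987 -0.   ]
 [ 0.    -0.    -1.   ]]
```

```bash
python3 -m inch '[[[-21.3,-25,0],[0,0,0],0.5],[[-21.3,-25,0],[0,0,0],0.5],[[-21.3,-25,0],[0,0,0],0.5],[[-21.3,-25,0],[0,0,0],0.5],[[-21.3,-25,0],[0,0,0],0.5],[[-21.3,-25,0],[0,0,0],0.5],[[-21.3,-25,0],[0,0,0],0.5],[[-21.3,-25,0],[0,0,0],0.5],[[-21.3,-25,0],[0,0,0],0.5],[[-21.3,-25,0],[0,0,0],0.5]]'
python3 - <<'E'
from h import *
c=cap("wrist");print(np.array(c["mount"]).round(3));np.savez("w1.npz",**c);cv2.imwrite("pics/w1.png",c["img"])
E
```

```text
time_s: 1.77
ee_pos: [0.5418, 0.0326, 0.2219]
orientation: [-0.001, 0.079, 0.997, 0.0]
wrist_force: [-0.7, 0.3, 0.4]
width: 0.0652
grip_force: 0.0
[[ 0.    -0.959 -0.284  0.078]
 [ 1.     0.    -0.001 -0.002]
 [ 0.001 -0.284  0.959 -0.162]
 [ 0.     0.     0.     1.   ]]
```

View pics/w1.png

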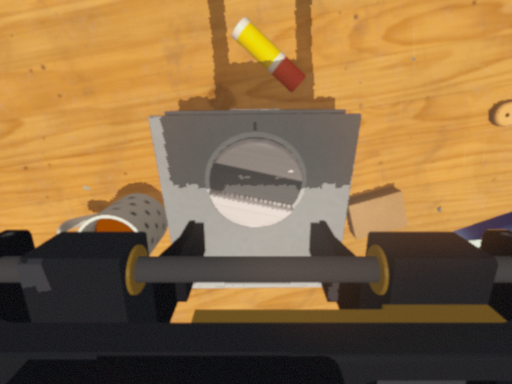

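The wrist view shows the disc at about (255,180) and the dark mark at (255,127). The slot runs (213,180)→(303,195), slightly turned relative to the front edge. I'll measure it by depth relative to the panel plane.

```bash
cat > m2.py <<'E'
from h import *
c=dict(np.load("w1.npz"));P=cloud(c);v,u=np.mgrid[:384,:512]
dist=np.hypot(u-255,v-180)
ring=(u>175)&(u<335)&(v>125)&(v<275)&(dist>58)&(dist<80)&(v<235)
def fit(q):
    A=np.c_[q[:,:2],np.ones(len(q))]
    for _ in range(6):
        co=np.linalg.lstsq(A,q[:,2],rcond=None)[0];k=abs(A@co-q[:,2])<.003;q=q[k];A=A[k]
    return co
co=fit(P[ring]);h=P[...,2]-(P[...,:2]@co[:2]+co[2])
print("plane",co.round(4),"tilt",np.arctan(np.hypot(*co[:2])).round(3),"yaw",np.arctan2(-co[1],-co[0]).round(3))
print("h hist",np.histogram(h[dist<48]*1000,bins=range(-4,24,2)))
lob=(dist<60)&(h>.011);fl=(dist<40)&(h<.011)
k,l,s,ce=cv2.connectedComponentsWithStats(lob.astype(np.uint8))
for i in range(1,k):
    if s[i,4]>100: q=P[l==i];print("lobe",s[i,4],q.mean(0).round(4))
pts=P[lob]; (cx,cy),r=cv2.minEnclosingCircle(pts[:,:2].astype(np.float32));print("disc circle",cx,cy,r)
R_=c["rotation"]
ids=[i for i in range(1,k) if s[i,4]>100][:2]
for i in ids:  # straight edge of lobe: min-area hull longest edge
    hull=cv2.convexHull(P[l==i][:,:2].astype(np.float32))[:,0];hull=cv2.approxPolyDP(hull[:,None],.003,True)[:,0]
    e=np.roll(hull,-1,0)-hull;j=np.argmax(np.hypot(*e.T));print("edge",hull[j],(hull+e)[j],np.degrees(np.arctan2(e[j][1],e[j][0])))
# front panel edge
E
python3 m2.py
```

```text
plane [-0.2444  0.0347  0.2286] tilt 0.242 yaw -0.141
h hist (array([ 184,  179, 1434,  996,  128,  116,  178,  800, 1432, 1125,  303,
          0,    0]), array([-4, -2,  0,  2,  4,  6,  8, 10, 12, 14, 16, 18, 20, 22]))
lobe 1856 [0.514  0.0404 0.1176]
lobe 1633 [0.5662 0.0181 0.1064]
disc circle 0.5259256958961487 0.03196968510746956 0.062139321118593216
edge [ 0.50864124 -0.00445928] [0.5414578  0.07584929] 67.77358
edge [0.5732828  0.06393317] [0.46486223 0.04292903] -169.036
```

```bash
python3 -m inch '[[[0.1,-0.3,2],[0,0,0.11],0.5],[[0.1,-0.3,4],[0,0,0.22],0.5],[[0.1,-0.3,7],[0,0,0.22],0.5],[[0.1,-0.3,9],[0,0,0.22],0.5],[[0.1,-0.3,10],[0,0,0.22],0.5],[[0.1,-0.3,10],[0,0,0.22],0.5],[[0.1,-0.3,10],[0,0,0.22],0.5]]'
python3 - <<'E'
from h import *
c=cap("wrist");cv2.imwrite("pics/w2.png",c["img"])
c=cap("scene");cv2.imwrite("pics/s2.png",cv2.resize(c["img"][100:260,170:350],None,fx=3,fy=3))
E
```

```text
time_s: 2.4
ee_pos: [0.5396, 0.0312, 0.1228]
orientation: [-0.0, 0.186, 0.982, 0.0]
wrist_force: [0.4, 0.5, -0.1]
width: 0.0649
grip_force: 0.0
```

View pics/w2.png

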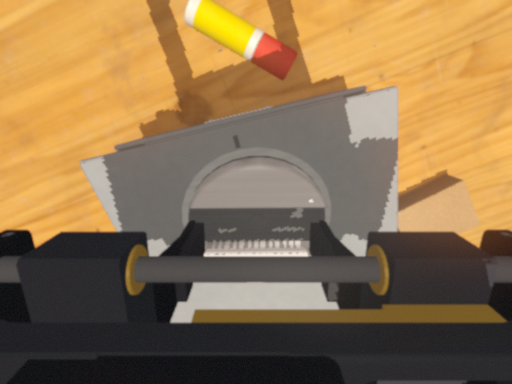

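View pics/s2.png

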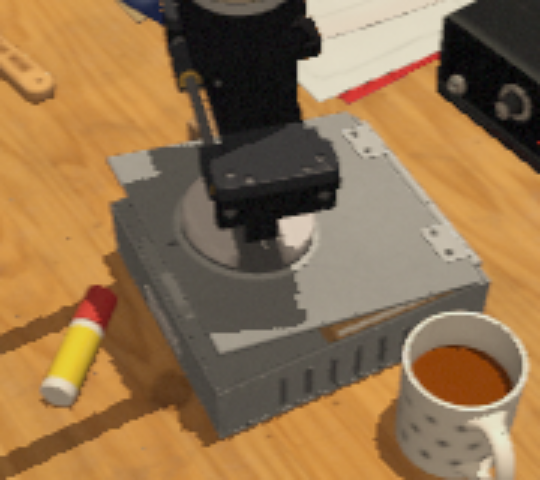

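In the wrist view the slot is now parallel to the finger line: its front edge is at row 208 and its rear edge at about row 243. The scene crop shows the fingers above the slot. I'll check the centring by casting rays.

Run:
```python
from h import *
o=env.get_obs();c=cap("wrist");P=cloud(c);T=Rq(o["orientation"])
for uv in [(257,200),(257,206),(257,212),(257,225),(257,238),(257,244),(257,250)]:
    print(uv,P[uv[1],uv[0]].round(4),(T.inv().apply(P[uv[1],uv[0]]-o["ee_pos"])*1000).round(1))
# lobe-edge rays: front lobe top edge z~.114, floor
K=np.array(c["intrinsics"])
```

```text
(257, 200) [0.5214 0.0363 0.1151] [20.4 -1.8  9.2]
(257, 206) [0.5304 0.0328 0.0995] [10.8 -1.8 24.9]
(257, 212) [0.5339 0.0314 0.1013] [ 7.1 -1.8 23. ]
(257, 225) [0.5436 0.0276 0.0998] [-3.3 -1.8 24.6]
(257, 238) [0.5546 0.0232 0.0961] [-15.2  -1.8  28.3]
(257, 244) [0.556  0.0227 0.1026] [-16.7  -1.8  21.8]
(257, 250) [0.5581 0.0218 0.1073] [-19.   -1.8  17.1]
```

```bash
python3 -m inch '[[[0,0,1],[0,0,0],0.5],[[0,0,2],[0,0,0],0.5],[[0.1,0,2.5],[0,0,0],0.5],[[0.2,0,3.3],[0,0,0],0.5],[[0.3,-0.1,4],[0,0,0],0.5],[[0.4,-0.1,4.6],[0,0,0],0.5],[[0.45,-0.1,5.1],[0,0,0],0.5],[[0.45,-0.1,5.3],[0,0,0],0.5],[[0.45,-0.1,5.3],[0,0,0],0.5],[[0.45,-0.1,5.3],[0,0,0],0.5]]'
```

```text
time_s: 3.38
ee_pos: [0.5355, 0.0303, 0.0707]
orientation: [-0.0, 0.187, 0.982, -0.0]
wrist_force: [-4.7, 0.3, 12.6]
width: 0.0653
grip_force: 6.0
```

```bash
python3 -m inch '[[[-0.1,0,0.1],[0,0,0.1],0.5],[[-0.1,0,0.1],[0,0,0.2],0.5],[[-0.1,0,0.1],[0,0,0.3],0.5],[[-0.1,0,0.1],[0,0,0.4],0.5],[[-0.1,0,0.1],[0,0,0.5],0.5],[[-0.1,0,0.1],[0,0,0.6],0.5],[[-0.1,0,0.1],[0,0,0.7],0.5],[[-0.1,0,0.1],[0,0,0.8],0.5],[[-0.1,0,0.1],[0,0,0.9],0.5],[[-0.1,0,0.1],[0,0,0.9],0.5]]'; python3 -c "
from h import *
o=env.get_obs();print(o['moment'],o['wrist_force'],o['joints']);print(Rq(o['orientation']).as_matrix()[:2,1])"
```

```text
time_s: 4.22
ee_pos: [0.534, 0.0304, 0.0705]
orientation: [-0.002, 0.598, 0.802, -0.002]
wrist_force: [-17.6, 0.2, 28.0]
width: 0.0652
grip_force: 13.7
[ 0.11082067  2.88843622 -0.00617115] [-17.60524663   0.23463765  27.95045838] [-9.04823067e-02  1.75507660e-01  1.88353854e+00 -3.88978121e-04
  1.08822102e+00 -3.79394424e-01]
[0.95848733 0.28508402]
```

Run:
```python
from h import *
a=cap("wrist")["img"];b=cap("scene")["img"][100:260,170:350]
cv2.imwrite("pics/t3.png",np.hstack([a[:,100:440],cv2.resize(b,(432,384))]))
```

```text
(no output)
```

View pics/t3.png

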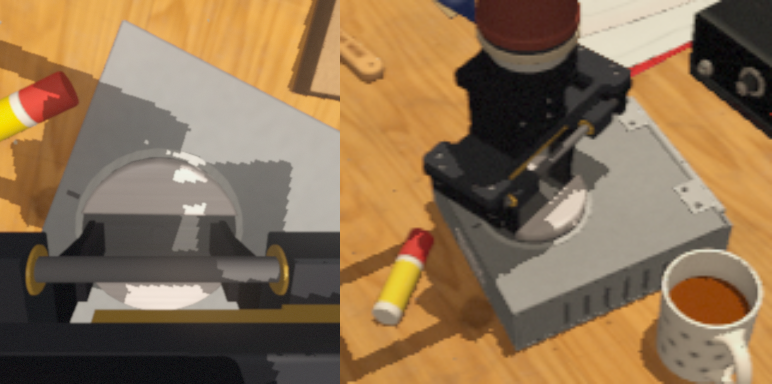

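The panel is shut flush and the disc is turning with the fingers, whose line is parallel to the slot edge. I'll carry on to the stop, easing the sideways force.

```bash
python3 -m inch '[[[0.05,-0.2,0],[0,0,0.08],0.5],[[0.05,-0.2,0],[0,0,0.16],0.5],[[0.05,-0.2,0],[0,0,0.24],0.5],[[0.05,-0.2,0],[0,0,0.32],0.5],[[0.05,-0.2,0],[0,0,0.4],0.5],[[0.05,-0.2,0],[0,0,0.46],0.5],[[0.05,-0.2,0],[0,0,0.5],0.5],[[0.05,-0.2,0],[0,0,0.5],0.5]]'; python3 -c "
from h import *
o=env.get_obs();print(o['moment'],o['wrist_force'],o['joints'][5]);y=Rq(o['orientation']).as_matrix()[:2,1];print(np.degrees(np.arctan2(y[1],y[0])))
a=cap('wrist');cv2.imwrite('pics/t4.png',a['img'])"
```

```text
time_s: 4.98
ee_pos: [0.5347, 0.0305, 0.0707]
orientation: [0.0, 0.777, 0.63, 0.0]
wrist_force: [-5.9, 2.1, 17.6]
width: 0.0652
grip_force: 8.8
[0.32168484 1.27500758 0.03147617] [-5.8629949   2.08583521 17.59841133] 0.11662477758488733
-11.890777092783319
```

View pics/t4.png

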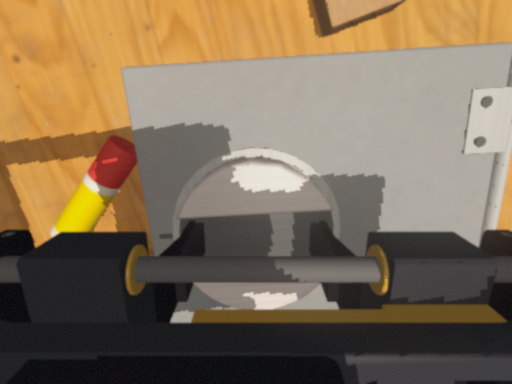

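The slot now points nearly at the mark (165,236), but there is no stop torque yet. I'll turn further.

```bash
python3 -m inch '[[[0,0,0],[0,0,0.05],0.5],[[0,0,0],[0,0,0.1],0.5],[[0,0,0],[0,0,0.15],0.5],[[0,0,0],[0,0,0.15],0.5]]'
cat > st.py <<'E'
from h import *
o=env.get_obs();print(o['moment'],o['wrist_force']);y=Rq(o['orientation']).as_matrix()[:2,1];print(np.degrees(np.arctan2(y[1],y[0])))
E
python3 st.py;  python3 -m inch '[[[0,0,0],[0,0,0.05],0.5],[[0,0,0],[0,0,0.1],0.5],[[0,0,0],[0,0,0.1],0.5]]'; python3 st.py
```

```text
time_s: 5.37
ee_pos: [0.5362, 0.0317, 0.0707]
orientation: [0.001, 0.82, 0.573, 0.002]
wrist_force: [-0.2, 8.3, 12.3]
width: 0.0656
grip_force: 41.6
[1.37328306 0.34321938 3.22043387] [-0.21329687  8.30462091 12.3105272 ]
-20.120217371351387
time_s: 5.62
ee_pos: [0.5361, 0.0317, 0.0708]
orientation: [0.002, 0.843, 0.537, 0.001]
wrist_force: [1.2, 8.1, 11.6]
width: 0.0655
grip_force: 108.0
[1.55193328 0.321797   9.31561528] [ 1.24193937  8.13190937 11.55340695]
-25.0126096847085
```

Firm stop reached (the moment rises to over 3 N m). I'll back off into the free play, then lift.

```bash
python3 -m inch '[[[0,0,0],[0,0,-0.1],0.5],[[0,0,0],[0,0,-0.2],0.5],[[0,0,0],[0,0,-0.2],0.5]]'; python3 st.py
```

```text
time_s: 5.87
ee_pos: [0.5362, 0.032, 0.0707]
orientation: [0.0, 0.79, 0.613, 0.002]
wrist_force: [-0.1, 7.0, 12.3]
width: 0.0651
grip_force: 9.8
[1.31085565 0.36924486 0.0393034 ] [-0.1272418   7.04344737 12.32246018]
-14.32610796547524
```

```bash
python3 -m inch '[[[0,0,-0.2],[0,0,0],0.5],[[0,0,-0.4],[0,0,0],0.5],[[0,0,-0.8],[0,0,0],0.5],[[0,0,-0.8],[0,0,0],0.5]]'; python3 st.py;  python3 -m inch '[[[0,0,-2],[0,0,0],0.5],[[0,0,-5],[0,0,0],0.5],[[0,0,-9],[0,0,0],0.5],[[0,0,-12],[0,0,0],0.5],[[0,0,-12],[0,0,0],0.5],[[0,0,-12],[0,0,0],0.5]]'
python3 - <<'E'
from h import *
a=cap("wrist");b=cap("scene")["img"][100:260,170:350];P=cloud(a)
cv2.imwrite("pics/t5.png",np.hstack([a["img"][:,100:440],cv2.resize(b,(432,384))]))
for uv in [(255,100),(190,130),(330,130),(250,60),(250,140)]: print(uv,P[uv[1],uv[0]].round(4))
E
```

```text
time_s: 6.2
ee_pos: [0.5336, 0.0307, 0.0763]
orientation: [-0.001, 0.792, 0.611, -0.0]
wrist_force: [-0.4, 4.9, -0.4]
width: 0.0652
grip_force: 2.1
[0.62286523 0.07331109 0.17373557] [-0.41513825  4.94868751 -0.35785075]
-14.657141284164235
time_s: 6.7
ee_pos: [0.5356, 0.0293, 0.1989]
orientation: [0.002, 0.792, 0.611, 0.001]
wrist_force: [-0.5, 0.2, -0.3]
width: 0.0651
grip_force: 0.0
(255, 100) [0.5556 0.1085 0.0681]
(190, 130) [0.4849 0.0972 0.0675]
(330, 130) [0.6218 0.0612 0.0663]
(250, 60) [0.5617 0.154  0.0013]
(250, 140) [0.5414 0.0738 0.0831]
```

View pics/t5.png

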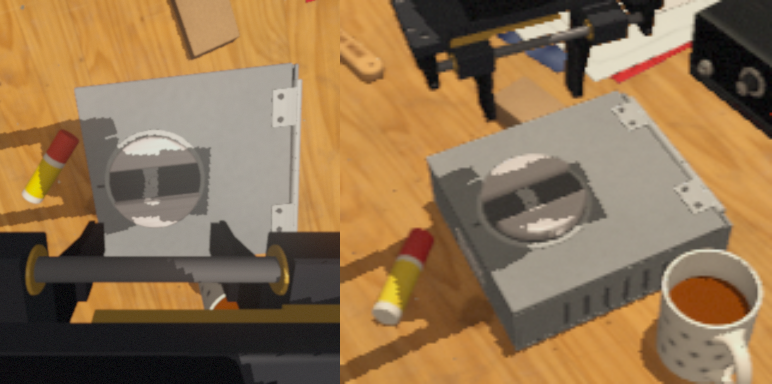

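The panel lies flat (z is about 0.067 m at both front and rear), the slot points at the mark (98,187), and the other objects haven't moved.

```bash
python3 -c "
from plant import env
print(env.finish_job())"
```

```text
the job is handed in; nothing more can be done
None
```

The panel is pressed shut and locked, with the fastener turned clockwise to its firm stop and the hand withdrawn at about 6.7 s. The mug, glue stick and sanding block look untouched in the last pictures. The job is handed in; it returned no verdict.

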